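Set the empty bin and swing the cell-sorting gate over

TASK

The left bin of the battery-cell sorting stand is full and three cells are held up on the seesaw gate. Push the empty bin along its guides until it is fully home against its back stop under the right chute, then press the raised red pad all the way down, so that the gate rocks over to its other stop and all three waiting cells roll down the right chute into that bin. Only push and press: do not lift the bin or touch the cells, leave the three cells in the left chute and everything else on the bench where they are, and finish clear of it all with the gate still set to the right chute.

Things in the scene. Friction and masses are not known exactly. Their poses are not given: they have to be found in the camera images.
- stand: Fixed steel sorting stand, 484 mm wide, 265 mm high at the feed trough behind. Right and left as seen by the robot. Origin on the bench below the middle of the gate; x points away from the robot, y left, z up. A chute at each side of the gate slopes outward (14 degrees) to a mouth above a bin place (mouths at y = +/-131, floor 96 mm high). The left bin is fixed and heaped full of cells.
- place_right (a point): Centre, on the bench, of the empty bin's place under the right chute mouth (stand x = -14, y = -163 mm). Along both sides of it run guide strips 12 mm high, 148 mm apart, from 136 mm nearer the robot; the face of the back stop is 60 mm beyond it. The bin is fully home when its origin is here, within 2 mm.
- gate (a joint): Angle of the seesaw gate about its shaft, which lies along the stand's x axis, 119 mm above the bench. 0: as found, left side down, feeding the left chute; 0.50: right side down on its other stop, feeding the right chute. Its stiff friction hinge keeps it where it is left; with the waiting cells on it about 2 to 5 N on the raised pad rocks it.
- pad_right (a point): Middle of the top face of the right red finger pad (36 x 40 mm, 8 mm thick) on the gate's rocker bar, in front of the stand (stand x = -110, 50 mm right of the shaft). Raised at the start (about 144 mm high); at the other stop it is about 119 mm high and 6 mm further right. Free space all round and above it.
- pad_left (a point): The same point of the left red pad: down (about 119 mm high) at the start, raised when the gate is over.
- bin: Empty blue open bin, loose, 120 (x) x 140 (y) x 60 mm high, walls 3 mm, 0.22 kg, standing on the bench between the right-hand guides, drawn out 50 to 80 mm towards the robot. Origin at the middle of its underside, axes along those of the stand. Its near wall (paper label) is 60 mm towards -x of the origin.
- cell1: Waiting cell on the gate, the one nearest the right: D-size, 33 mm diameter, 61 mm long, green, 0.165 kg. Origin at its centre, its x axis along its length, which lies along the stand's x. It rolls.
- cell2: Waiting cell on the gate, the middle one; same size and origin.
- cell3: Waiting cell on the gate, the left one; same size and origin.
- cell4: Cell in the left chute, upper; same size and origin. Stays there.
- cell5: Cell in the left chute, middle; same size and origin. Stays there.
- cell6: Cell in the left chute, lowest; same size and origin. Stays there.
- spare: A single green cell standing on end on the bench in front of the stand, 33 mm across, 61 mm high, origin at the middle of its underside. Leave alone.
- screwdriver: Screwdriver lying on the bench in front of the full bin. Leave alone.
- meter: Yellow hand multimeter lying flat, 150 x 75 x 40 mm, origin under its middle. Leave alone.
- grease: Jar with a red lid, 68 mm across, 75 mm high, origin under its middle. Leave alone.
- wrench: Steel wrench lying on the bench. Leave alone.
- brush: Brush lying on the bench. Leave alone.
Things that resemble listed ones, but are neither listed nor needed, are in the scene too. Leave any pink or yellow look-alike of the cell3 alone.

How it is judged:
By the outcome, as a careful person would: the job done as asked, in the order asked, and still so for the second after the job is handed in, with the robot touching nothing.
It also fails if it takes over 48 s, if anything falls off the work surface, if the arm or the gripper's body presses on something with over 40 N, if the wrist force passes 120 N, or if a joint passes its speed limit or range.

ROBOT

A 6-joint arm with a two-finger parallel gripper is mounted at the origin on the work surface. World frame = base frame: x ahead of the robot, y to its left, z up, the work surface at z = 0. Lengths are in m, angles in rad, forces in N, time in s.
With the tool pointing down it reaches from about 0.375 to 0.975 m from the base axis. Payload 3.8 kg.
Tool frame: the origin (TCP) lies on the centre line of the jaws, within the pads' length; the fingertips stand 25 mm ahead of it and the grasp point (between the pads) lies 6 mm ahead of it; y points along the fingers, z is the direction in which the jaws open and shut, and the axes are right-handed (so a half turn about y gives the same grasp; the last joint's range is limited). The gripper opens to 85 mm and grips with 20 to 120 N. Pads are 22 mm wide; open, the fingers measure 114 mm over their backs; the gripper's body (76 mm by 85 mm) begins 54 mm behind the grasp point. The pads swing forward as they close: fully open they stand 13 mm farther back than shut.
Start: joints at [-1.145, 0.264, 1.604, -0, 1.274, -0.037], TCP at [0.301, -0.604, 0.221] pointing down, gripper open.
Joint ranges: [-2.63, 2.63], [-0.94, 2.18], [0.31, 2.57], [-1.31, 4.45], [0, 2.66], [-2.55, 2.55]. Speed limits (rad/s): [2.57, 2.57, 3.14, 3.14, 3.14, 3.14].

INTERFACE

Orientations are given as a rotation vector (axis times angle).
In Python, from workcell import bot gives the robot as it stands.
- The arm moves only by the shell command python3 -m jog 'ROWS' [FORCE]. ROWS is JSON, a list of rows, each a list of 5 numbers: the shift along the world's x, y, z in mm, then the turn about the world's z in degrees, then the finger opening in mm, from 0 to 85.4. A call has exactly 10 rows; each row is the pose to reach, as a shift and turn from the pose commanded when the call began; what a row does not reach only later rows make up. A row lasts 1/8 s, in which the tool goes at most 62.5 mm and 10.7 degrees, less where a joint would pass 70% of its speed; a pose out of reach is approached as far as the arm can. A call with a gripper value outside its range is refused whole. The fingers move at their own pace and stop on an object; FORCE is the grip in N (left out, the last holds). Time passes only in rows, so rows that repeat a pose let the fingers close, or fill a call up. It gives the time, the measured TCP pose, the force and the opening at its end, in the units of the state.
- bot.read_state(): the state, without advancing time (a new reading comes with each control period).
- bot.read_camera(name): name is "side" or "top"; returns a dict with "pixels" (480x640x3 uint8, red, green, blue), "fx", "fy", "cx", "cy" (pixels), "dist" ([k1, k2, p1, p2, k3] as OpenCV has them; the pictures are not rectified), "R" (3x3) and "t" (3): a world point X has camera coordinates R X + t. Camera axes: x right, y down, z forward; pixel columns grow to the right and rows downward; lengths in m; the calibration is good to about 2 mm. A picture is of the moment at which its call begins. There is no depth.
- bot.finish_job(): hands the job in, once; it reports no verdict.
The state is a dict: "time": time; "q": joint angles; "joint_vel": joint speeds; "joint_torque": joint torques, N m; "tool_pos": TCP position; "tcp_rot": TCP orientation; "wrist_force": force on the tool from outside, world axes, zero at the start; "torque": the same for the moment, N m; "width": opening from 0.0 (shut) to 1.0 (fully open).
Only numpy, scipy, OpenCV 4.12 (cv2) and the standard library are available. Lean on these libraries where they do the work, as an engineer would, in place of code of your own. Each camera call takes 0.05 s, during which the arm holds its last target.

## Working session

There is one attempt and no reset: what is moved stays moved. The work goes in short steps, Python scripts to look and compute and a shell command to move; the robot and the scene stay as the last step left them, time stands still between calls to the robot, and variables do not carry over. Pictures are saved under pics/ and viewed, and the job is handed in when it is done.

```bash
mkdir -p pics; ls; python3 - <<'E'
from workcell import bot
import cv2,numpy as np
for n in("side","top"):
    c=bot.read_camera(n); cv2.imwrite(f"pics/{n}0.png",c["pixels"][:,:,::-1])
    R=np.array(c["R"]);t=np.array(c["t"]); print(n,c["fx"],c["cx"],c["cy"],c["dist"],"pos",-R.T@t,"\n",R.round(3))
s=bot.read_state();print(s)
E
```

```text
pics
side 623.2535030670199 324.436262502885 255.2630133926243 [-0.06948107  0.          0.          0.          0.        ] pos [-0.36329551 -1.1883267   1.17579278] 
 [[ 0.773 -0.634 -0.018]
 [-0.365 -0.422 -0.83 ]
 [ 0.518  0.648 -0.558]]
top 500.3522879917334 316.79055077995594 240.7920323990594 [0.03303692 0.         0.         0.         0.        ] pos [0.50261768 0.02720486 1.292517  ] 
 [[-0.023 -1.     0.011]
 [-0.997  0.023 -0.078]
 [ 0.077 -0.013 -0.997]]
{'time': 0.1, 'q': array([-1.14488717e+00,  2.64714846e-01,  1.60521682e+00,  1.82487761e-05,
        1.27369931e+00, -3.68783377e-02]), 'joint_vel': array([ 0.00056113,  0.00060776, -0.00263982,  0.00039511, -0.00129256,
       -0.00085185]), 'joint_torque': array([ 4.37740964e-04, -5.16707289e+01, -3.68590593e+01, -1.11914308e-04,
        6.27077374e-03, -3.95815562e-06]), 'tool_pos': array([ 0.30109007, -0.60337932,  0.21987272]), 'tcp_rot': array([-0.4631597 ,  1.9661872 , -1.96214474]), 'wrist_force': array([ 0.1519615 , -0.27393788,  0.87005375]), 'torque': array([ 0.05160006, -0.01962511,  0.04664857]), 'width': 0.9992824648658238}
```

View pics/side0.png

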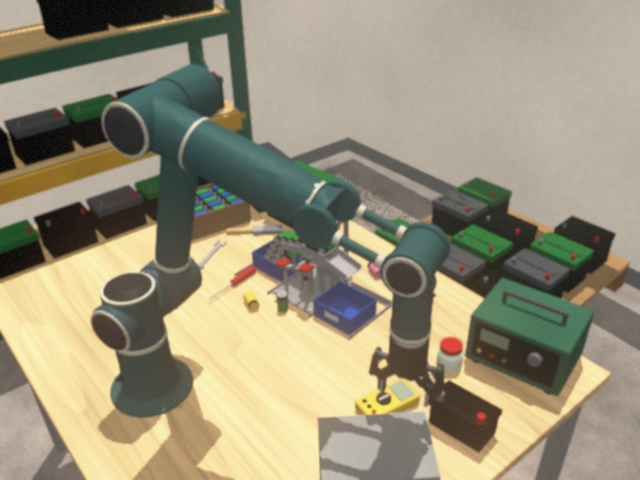

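View pics/top0.png

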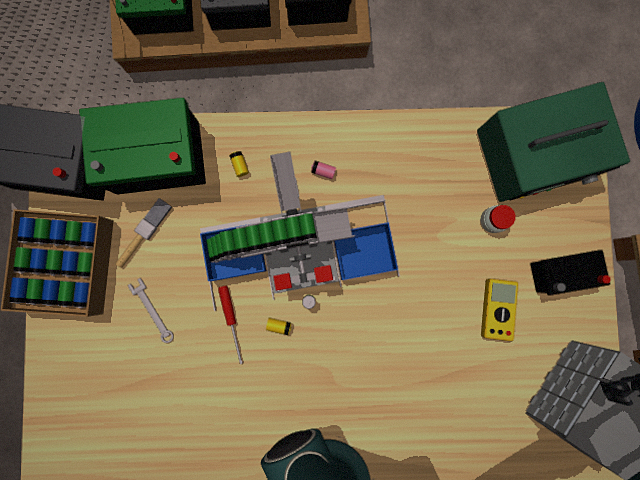

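```bash
python3 - <<'E'
import cv2
a=cv2.imread("pics/top0.png")[140:350,190:410]; cv2.imwrite("pics/top0c.png",cv2.resize(a,None,fx=2.8,fy=2.8,interpolation=cv2.INTER_CUBIC)[:600])
a=cv2.imread("pics/side0.png")[210:345,230:410]; cv2.imwrite("pics/side0c.png",cv2.resize(a,None,fx=4.4,fy=4.4,interpolation=cv2.INTER_CUBIC))
E
```

```text
(no output)
```

View pics/top0c.png

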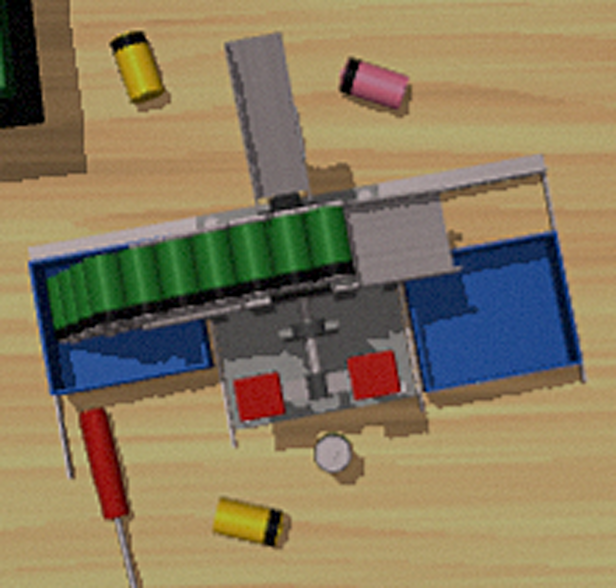

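View pics/side0c.png

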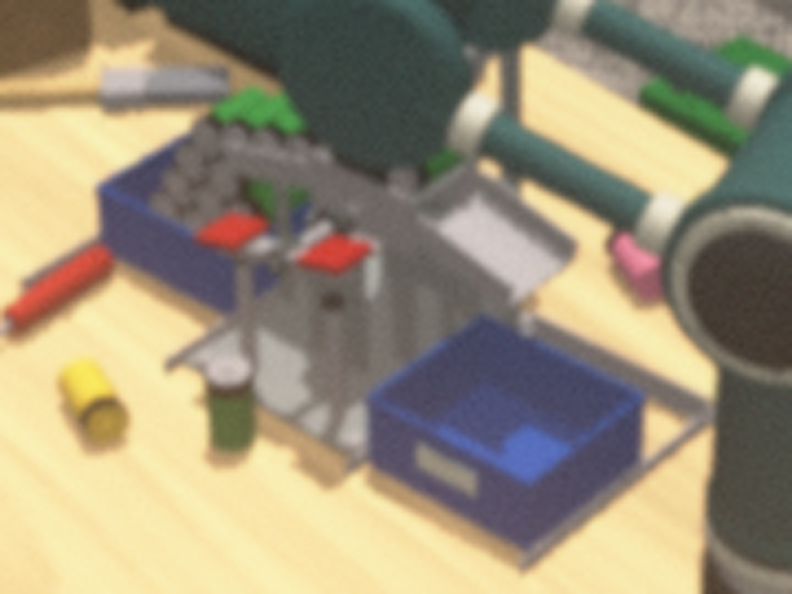

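```bash
cat > h.py <<'E'
import numpy as np,cv2
from workcell import bot
from scipy.optimize import least_squares
def proj(c,X):
    R=np.array(c["R"]);K=np.array([[c["fx"],0,c["cx"]],[0,c["fy"],c["cy"]],[0,0,1]])
    return cv2.projectPoints(np.array(X,float).reshape(-1,1,3),cv2.Rodrigues(R)[0],np.array(c["t"],float),K,np.array(c["dist"],float))[0].reshape(-1,2)
def reds(c,box):
    p=c["pixels"].astype(int);x0,y0,x1,y1=box
    m=((p[...,0]>120)&(p[...,1]<70)&(p[...,2]<70)).astype(np.uint8)
    z=np.zeros_like(m);z[y0:y1,x0:x1]=m[y0:y1,x0:x1]
    n,l,s,cen=cv2.connectedComponentsWithStats(z)
    return [(s[i],cen[i].round(2)) for i in range(1,n) if s[i][4]>15]
def W(p,P):
    x,y,a=p[:3];P=np.atleast_2d(np.array(P,float))
    c,s=np.cos(a),np.sin(a)
    return np.c_[x+c*P[:,0]-s*P[:,1],y+s*P[:,0]+c*P[:,1],P[:,2]]
E
python3 - <<'E'
from h import *
ct=bot.read_camera("top");cs=bot.read_camera("side")
rt=reds(ct,(265,260,345,300));rs=reds(cs,(270,250,320,275));print(rt,rs)
tc=np.array([(427,390),(578,362),(555,235)])/2.8+[190,140]
sc=np.array([(372,400),(485,320),(640,402),(530,482)])/4.4+[230,210]
srt=lambda r:np.array([c for s,c in sorted(r,key=lambda q:q[1][0])])
pt=srt(rt);ps=srt(rs)
pads=[(-.110,.056,.119),(-.110,-.050,.144)]
def res(p,split=False):
    bx=-.014-p[3];by=-.163+p[4]
    NL,NR,FR,FL=[(bx+i*.06,by+j*.07,.06) for i,j in((-1,1),(-1,-1),(1,-1),(1,1))]
    r=[proj(ct,W(p,pads))-pt,proj(cs,W(p,pads))-ps,proj(ct,W(p,[NL,NR,FR]))-tc,proj(cs,W(p,[NL,FL,FR,NR]))-sc]
    return r if split else np.concatenate([x.ravel() for x in r])
f=least_squares(res,[.6,.03,.15,.06,0]);print(f.x.round(4))
for r in res(f.x,True):print(r.round(1).tolist())
f2=f.x
print("pad_right",W(f2,pads[1]),"bin",W(f2,(-.014-f2[3],-.163+f2[4],0)),"place",W(f2,(-.014,-.163,0)),"padR down",W(f2,(-.11,-.056,.119)))
np.save("fit.npy",f2)
# overlay
for c,n in((ct,"t"),(cs,"s")):
    im=c["pixels"][:,:,::-1].copy();im=cv2.resize(im,None,fx=4,fy=4,interpolation=cv2.INTER_CUBIC)
    def line(P,col):
        q=((proj(c,W(f2,P))+.5)*4-.5).round().astype(int);cv2.polylines(im,[q.reshape(-1,1,2)],False,col,1)
    for y in(-.163-.074,-.163+.074): line([(-.15,y,.012),(.046,y,.012)],(0,255,255))
    line([(.046,-.24,.0),(.046,-.09,.0)],(255,0,255))
    for z in(0,.06):
        bx=-.014-f2[3];by=-.163+f2[4];line([(bx+i*.06,by+j*.07,z) for i,j in((-1,1),(-1,-1),(1,-1),(1,1),(-1,1))],(255,255,255))
    for y,z in((.05,.119),(-.05,.144)): line([(-.11+i*.02,(.056 if y>0 else -.05)+j*.018,z) for i,j in((-1,1),(-1,-1),(1,-1),(1,1),(-1,1))],(0,255,0))
    x0,y0=(260,200) if n=="t" else (260,230)
    cv2.imwrite(f"pics/ov_{n}.png",im[y0*4:y0*4+480,x0*4:x0*4+640])
E
```

```text
[(array([314, 265,  19,  18, 247], dtype=int32), array([322.85, 273.39])), (array([273, 273,  18,  17, 228], dtype=int32), array([281.82, 281.23]))] [(array([299, 264,  14,   8,  52], dtype=int32), array([305.69, 267.85]))]
[0.6269 0.0476 0.1136 0.0591 0.0133]
[[2.0, -4.5], [6.3, -3.1]]
[[-19.7, -6.5], [4.9, 0.5]]
[[-1.3, -0.6], [1.0, 1.6], [2.0, -1.1]]
[[-1.5, -1.6], [0.9, -1.4], [1.2, -0.6], [-1.8, 0.8]]
pad_right [[ 0.52325695 -0.01455934  0.144     ]] bin [[ 0.57118012 -0.10940209  0.        ]] place [[ 0.631449   -0.11594711  0.        ]] padR down [[ 0.52393718 -0.02052065  0.119     ]]
```

View pics/ov_t.png

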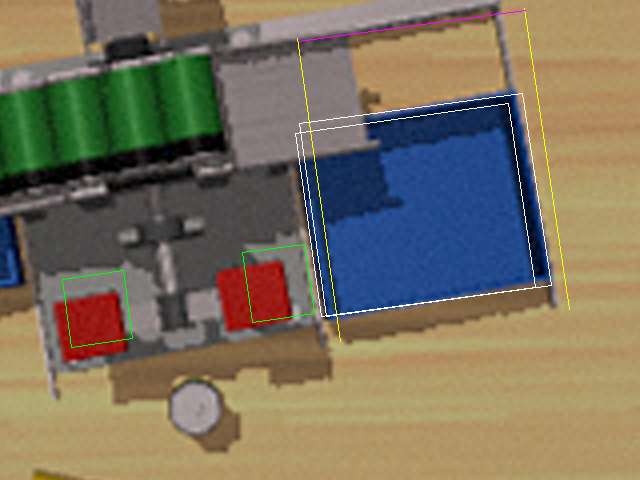

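View pics/ov_s.png

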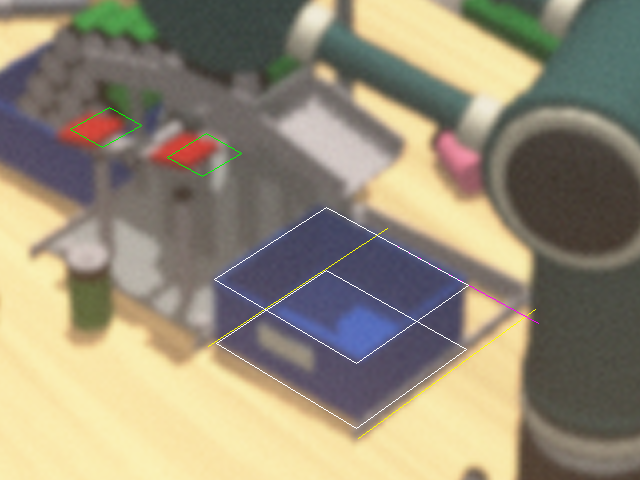

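```bash
sed -i 's/(p\[...,0\]>120)&(p\[...,1\]<70)&(p\[...,2\]<70)/(p[...,0]>110)\&(p[...,1]<p[...,0]*.55)\&(p[...,2]<p[...,0]*.55)/' h.py
cat > fit.py <<'E'
from h import *
ct=bot.read_camera("top");cs=bot.read_camera("side")
rt=reds(ct,(265,260,345,300));rs=reds(cs,(270,250,320,275));print([(s.tolist(),c) for s,c in rt+rs])
tc=np.array([(427,390),(578,362),(555,235)])/2.8+[190,140]
sc=np.array([(372,400),(485,320),(640,402),(530,482)])/4.4+[230,210]
srt=lambda r:np.array([c for s,c in sorted(r,key=lambda q:q[1][0])])
pt=srt(rt);ps=srt(rs)
pads=[(-.110,.056,.119),(-.110,-.050,.144)]
def res(p,split=False):
    bx=-.014-p[3];by=-.163+p[4]
    NL,NR,FR,FL=[(bx+i*.06,by+j*.07,.06) for i,j in((-1,1),(-1,-1),(1,-1),(1,1))]
    r=[proj(ct,W(p,pads))-pt,proj(cs,W(p,pads))-ps,proj(ct,W(p,[NL,NR,FR]))-tc,proj(cs,W(p,[NL,FL,FR,NR]))-sc]
    return r if split else np.concatenate([x.ravel() for x in r])
f=least_squares(res,[.6,.03,.15,.06,0]);print(f.x.round(4))
for r in res(f.x,True):print(r.round(1).tolist())
f2=f.x
print("pad_right",W(f2,pads[1]),"bin",W(f2,(-.014-f2[3],-.163+f2[4],0)),"place",W(f2,(-.014,-.163,0)),"padR down",W(f2,(-.11,-.056,.119)))
np.save("fit.npy",f2)
for c,n in((ct,"t"),(cs,"s")):
    im=c["pixels"][:,:,::-1].copy();im=cv2.resize(im,None,fx=4,fy=4,interpolation=cv2.INTER_CUBIC)
    def line(P,col):
        q=((proj(c,W(f2,P))+.5)*4-.5).round().astype(int);cv2.polylines(im,[q.reshape(-1,1,2)],False,col,1)
    for y in(-.163-.074,-.163+.074): line([(-.15,y,.012),(.046,y,.012)],(0,255,255))
    line([(.046,-.24,.0),(.046,-.09,.0)],(255,0,255))
    for z in(0,.06):
        bx=-.014-f2[3];by=-.163+f2[4];line([(bx+i*.06,by+j*.07,z) for i,j in((-1,1),(-1,-1),(1,-1),(1,1),(-1,1))],(255,255,255))
    for y,z in((.056,.119),(-.05,.144)): line([(-.11+i*.02,y+j*.018,z) for i,j in((-1,1),(-1,-1),(1,-1),(1,1),(-1,1))],(0,255,0))
    x0,y0=(260,200) if n=="t" else (260,230)
    cv2.imwrite(f"pics/ov2_{n}.png",im[y0*4:y0*4+480,x0*4:x0*4+640])
E
python3 fit.py
```

```text
[([314, 265, 19, 18, 254], array([322.79, 273.44])), ([273, 273, 18, 17, 238], array([281.78, 281.2 ])), ([275, 259, 16, 8, 83], array([282.47, 262.02])), ([298, 263, 16, 9, 87], array([305.68, 267.31]))]
[0.6179 0.0611 0.1474 0.0577 0.0016]
[[-1.9, 0.1], [2.1, -0.1]]
[[-1.1, -0.7], [0.9, 0.4]]
[[-0.5, 0.4], [1.6, 0.7], [1.0, -1.7]]
[[-1.8, -1.0], [-0.3, -1.3], [1.0, -1.2], [-0.9, 0.7]]
pad_right [[ 0.51648518 -0.0045542   0.144     ]] bin [[ 0.57070155 -0.10911847  0.        ]] place [[ 0.62803956 -0.1022303   0.        ]] padR down [[ 0.51736635 -0.01048915  0.119     ]]
```

View pics/ov2_t.png

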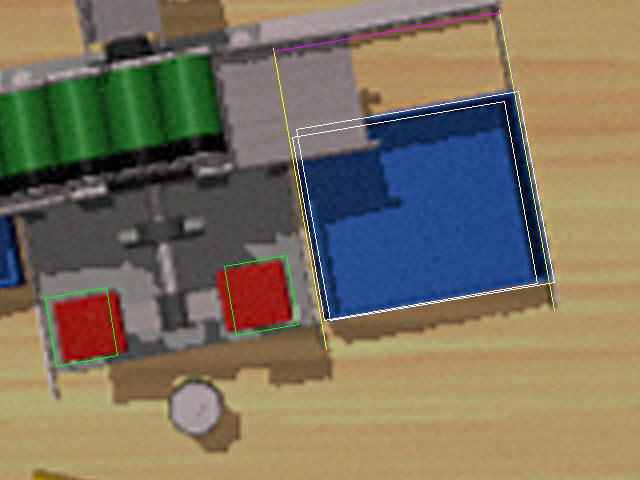

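View pics/ov2_s.png

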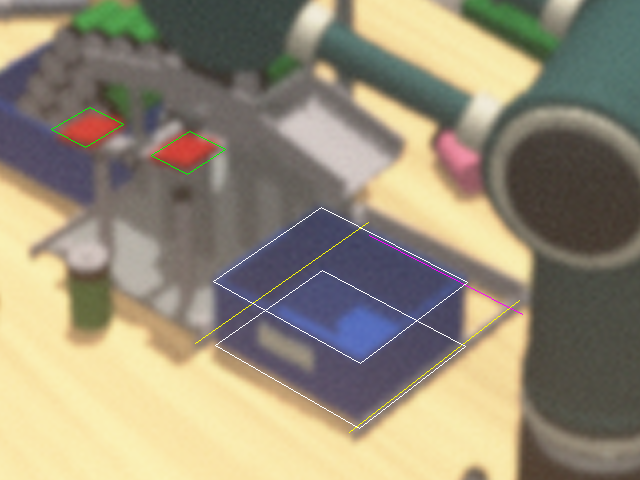

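```bash
sed -i 's/pads=\[.*/pads=[(-.110,.0515,.119),(-.110,-.0453,.144)]/; s/(.056,.119),(-.05,.144)/(.0515,.119),(-.0453,.144)/; s/(-.11,-.056,.119)/(-.11,-.0515,.119)/; s/ov2_/ov3_/' fit.py; python3 fit.py
```

```text
[([314, 265, 19, 18, 253], array([322.76, 273.47])), ([273, 273, 18, 17, 238], array([281.74, 281.17])), ([275, 259, 16, 8, 82], array([282.46, 261.98])), ([298, 263, 16, 9, 85], array([305.67, 267.28]))]
[0.618  0.0611 0.1496 0.0581 0.0017]
[[0.1, -0.2], [0.1, 0.2]]
[[-0.0, -0.1], [-0.2, -0.2]]
[[-0.4, 0.5], [1.6, 0.7], [0.9, -1.7]]
[[-1.8, -0.9], [-0.4, -1.3], [0.9, -1.3], [-0.8, 0.7]]
pad_right [[ 5.15939442e-01 -4.23995989e-05  1.44000000e-01]] bin [[ 0.57067032 -0.10910084  0.        ]] place [[ 0.62840649 -0.10212302  0.        ]] padR down [[ 0.51686332 -0.00617318  0.119     ]]
```

View pics/ov3_t.png

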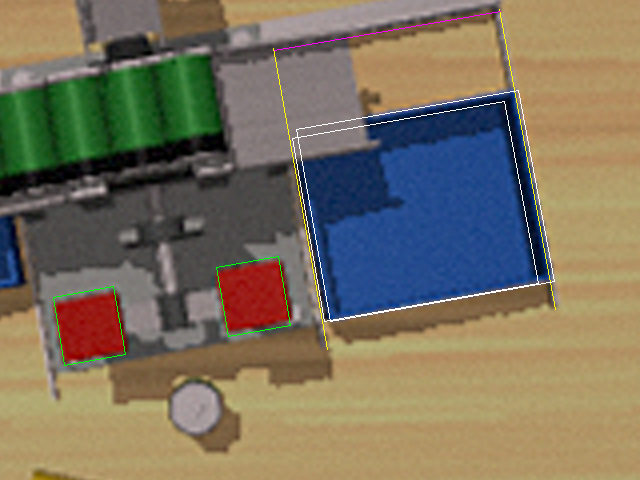

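```bash
python3 - <<'E'
from h import *
s=bot.read_state();f=np.load("fit.npy")
R=cv2.Rodrigues(s["tcp_rot"])[0];print(R.round(3), s["tool_pos"],s["time"])
print("jaw angle deg",np.degrees(np.arctan2(R[1,2],R[0,2])),"want",np.degrees(f[2])+90)
ct=bot.read_camera("top")
# chute pts: (px crop ov coords)-> stand at given z
Rm=np.array(ct["R"]);C=-Rm.T@np.array(ct["t"]);K=np.array([[ct["fx"],0,ct["cx"]],[0,ct["fy"],ct["cy"]],[0,0,1]])
def at(u,v,z):
    p=cv2.undistortPoints(np.array([[[u,v]]],float),K,np.array(ct["dist"]))[0,0]
    d=Rm.T@np.array([p[0],p[1],1]);X=C+d*(z-C[2])/d[2]
    dx,dy=X[:2]-f[:2];c,s_=np.cos(f[2]),np.sin(f[2]);return X.round(3),(round(c*dx+s_*dy,3),round(-s_*dx+c*dy,3))
for u,v,z in((235,170,.12),(380,145,.1),(368,120,.1),(350,45,.1)):print(at(260+u/4,200+v/4,z))
print("spare",at(308.5,301.5,.061))
for x,y in((-.11,-.18),(-.11,-.17),(-.095,-.175),(-.16,-.175)):print(x,y,W(f,(x,y,0)))
E
```

```text
[[-0.895 -0.     0.446]
 [-0.446  0.    -0.895]
 [-0.    -1.    -0.   ]] [ 0.3013335  -0.60388228  0.22089604] 0.4
jaw angle deg -63.4834939246168 want 98.56975108770268
(array([0.59 , 0.007, 0.12 ]), (np.float64(-0.036), np.float64(-0.049)))
(array([ 0.604, -0.08 ,  0.1  ]), (np.float64(-0.035), np.float64(-0.138)))
(array([ 0.619, -0.073,  0.1  ]), (np.float64(-0.019), np.float64(-0.133)))
(array([ 0.665, -0.064,  0.1  ]), (np.float64(0.028), np.float64(-0.131)))
spare (array([0.45 , 0.035, 0.061]), (np.float64(-0.17), np.float64(-0.001)))
-0.11 -0.18 [[ 0.53601154 -0.1332385   0.        ]]
-0.11 -0.17 [[ 0.5345214  -0.12335015  0.        ]]
-0.095 -0.175 [[ 0.550099   -0.12605912  0.        ]]
-0.16 -0.175 [[ 0.48582471 -0.13574499  0.        ]]
```

```bash
python3 -m jog '[[17,46,0,-2,0],[34,93,0,-4,0],[50,140,0,-6,0],[67,186,0,-8,0],[84,233,0,-10,0],[100,279,0,-12,0],[117,326,0,-14,0],[134,372,0,-16,0],[150,419,0,-17,0],[167,465,0,-18,0]]'
python3 -m jog '[[0,0,-20,0,0],[0,0,-45,0,0],[0,0,-70,0,0],[0,0,-95,0,0],[0,0,-120,0,0],[0,0,-140,0,0],[0,0,-155,0,0],[0,0,-168,0,0],[0,0,-178,0,0],[0,0,-178,0,0]]'
python3 - <<'E'
from h import *
c=bot.read_camera("top");cv2.imwrite("pics/t1.png",cv2.resize(c["pixels"][150:350,230:430,::-1],None,fx=3,fy=3,interpolation=cv2.INTER_CUBIC))
c=bot.read_camera("side");cv2.imwrite("pics/s1.png",cv2.resize(c["pixels"][210:360,230:430,::-1],None,fx=4,fy=4,interpolation=cv2.INTER_CUBIC))
s=bot.read_state();f=np.load("fit.npy");d=s["tool_pos"][:2]-f[:2];a=f[2]
R=cv2.Rodrigues(s["tcp_rot"])[0];print(s["tool_pos"],"stand",np.cos(a)*d[0]+np.sin(a)*d[1],-np.sin(a)*d[0]+np.cos(a)*d[1],np.degrees(np.arctan2(R[1,2],R[0,2])),s["wrist_force"])
E
```

```text
time: 1.7
tool_pos: [0.4687, -0.1375, 0.2215]
tcp_rot: [-0.158, 2.144, -2.145]
wrist_force: [0.2, -0.6, -0.2]
width: 0.003
time: 2.95
tool_pos: [0.4679, -0.1388, 0.0424]
tcp_rot: [-0.161, 2.145, -2.144]
wrist_force: [-0.3, 1.1, -0.0]
width: 0.0
[ 0.46871205 -0.13912536  0.04339938] stand -0.1774253200489407 -0.1757926128519807 -81.486876637378 [-0.74810545 -0.29737923  0.27740271]
```

View pics/t1.png

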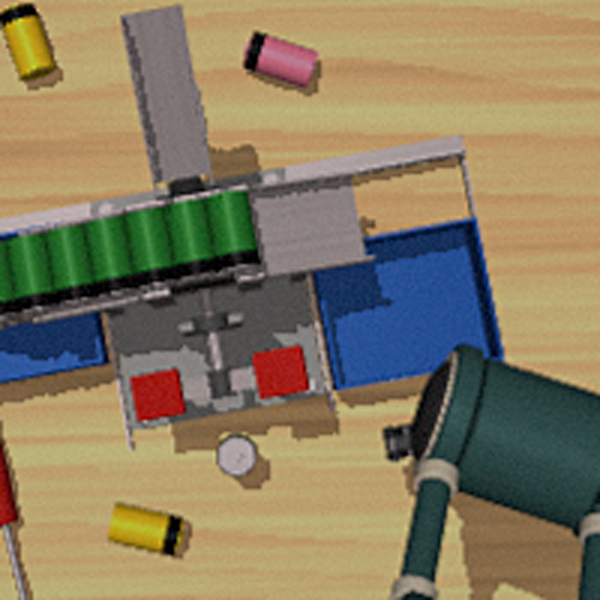

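View pics/s1.png

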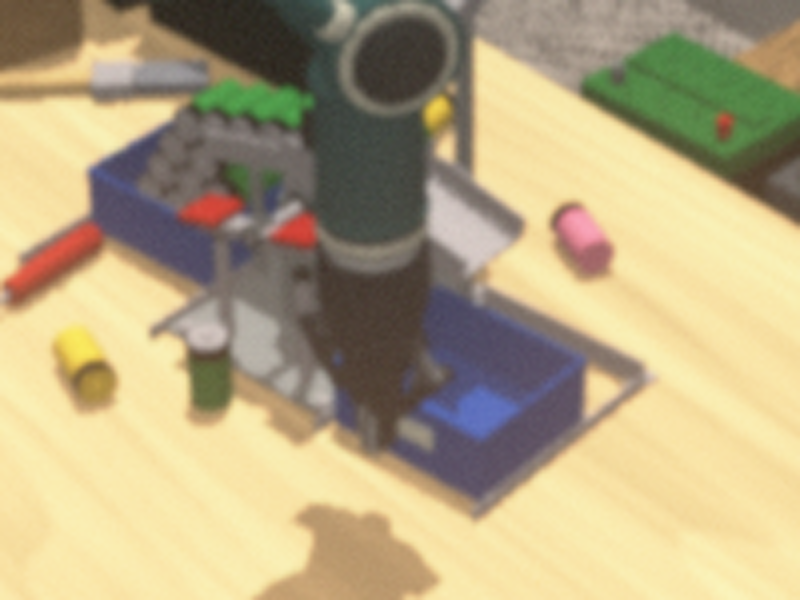

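```bash
python3 -m jog '[[8,1.2,0,0,0],[16,2.4,0,0,0],[24,3.6,0,0,0],[32,4.8,0,0,0],[40,6,0,0,0],[48,7.2,0,0,0],[56,8.4,0,0,0],[64,9.6,0,0,0],[72,10.8,0,0,0],[78,11.7,0,0,0]]'
cat > st.py <<'E'
from h import *
import sys
s=bot.read_state();f=np.load("fit.npy");d=s["tool_pos"][:2]-f[:2];a=f[2]
print(s["time"],"stand",(np.cos(a)*d[0]+np.sin(a)*d[1]).round(4),(-np.sin(a)*d[0]+np.cos(a)*d[1]).round(4),s["tool_pos"][2].round(4),s["wrist_force"].round(2))
n=sys.argv[1]
c=bot.read_camera("top");cv2.imwrite(f"pics/t{n}.png",cv2.resize(c["pixels"][150:350,230:430,::-1],None,fx=3,fy=3,interpolation=cv2.INTER_CUBIC))
c=bot.read_camera("side");cv2.imwrite(f"pics/s{n}.png",cv2.resize(c["pixels"][210:360,230:430,::-1],None,fx=4,fy=4,interpolation=cv2.INTER_CUBIC))
E
python3 st.py 2
```

```text
time: 4.3
tool_pos: [0.5469, -0.1272, 0.043]
tcp_rot: [-0.16, 2.144, -2.144]
wrist_force: [-0.5, -0.2, -0.3]
width: 0.001
4.3 stand -0.0983 -0.1756 0.043 [-0.48 -0.19 -0.3 ]
```

View pics/t2.png

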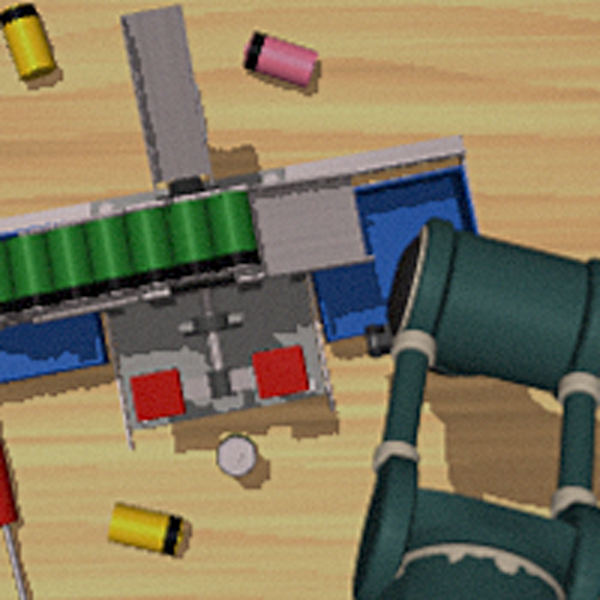

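View pics/s2.png

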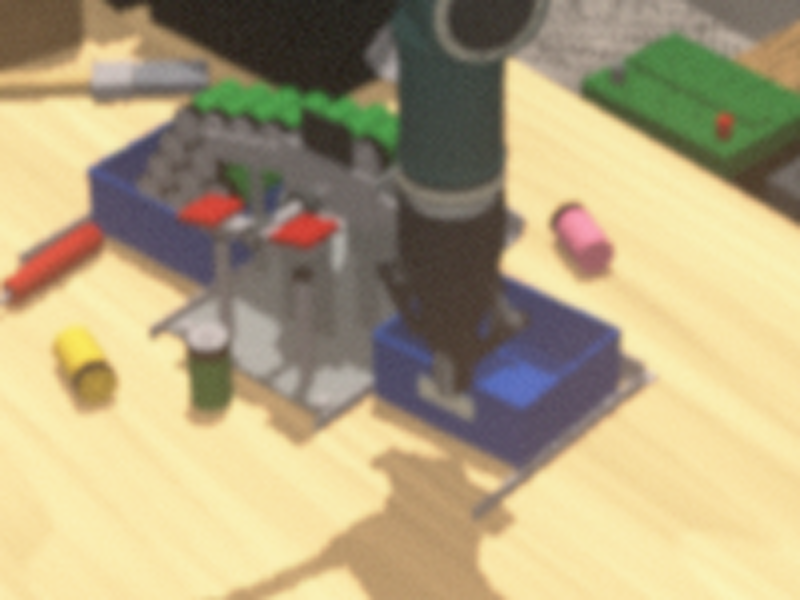

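```bash
python3 -m jog '[[1,0.2,0,0,0],[2,0.3,0,0,0],[3,0.4,0,0,0],[4,0.6,0,0,0],[5,0.7,0,0,0],[6,0.9,0,0,0],[7,1,0,0,0],[8,1.2,0,0,0],[9,1.3,0,0,0],[9,1.3,0,0,0]]'
```

```text
time: 5.65
tool_pos: [0.5556, -0.126, 0.0431]
tcp_rot: [-0.159, 2.144, -2.144]
wrist_force: [-2.5, -0.4, -0.2]
width: 0.001
```

```bash
python3 -m jog '[[0.4,0.1,0,0,0],[0.8,0.1,0,0,0],[1.2,0.2,0,0,0],[1.6,0.2,0,0,0],[2,0.3,0,0,0],[2.4,0.4,0,0,0],[2.7,0.4,0,0,0],[3,0.4,0,0,0],[3,0.4,0,0,0],[3,0.4,0,0,0]]'; python3 st.py 3
```

```text
time: 6.9
tool_pos: [0.5584, -0.1256, 0.0431]
tcp_rot: [-0.16, 2.144, -2.144]
wrist_force: [-2.4, -0.8, 0.6]
width: 0.003
6.9 stand -0.0867 -0.1758 0.0431 [-2.39 -0.79  0.63]
```

View pics/t3.png

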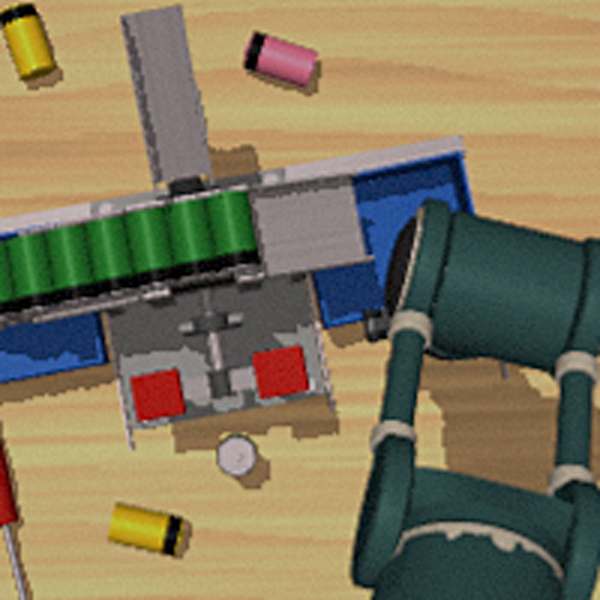

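View pics/s3.png

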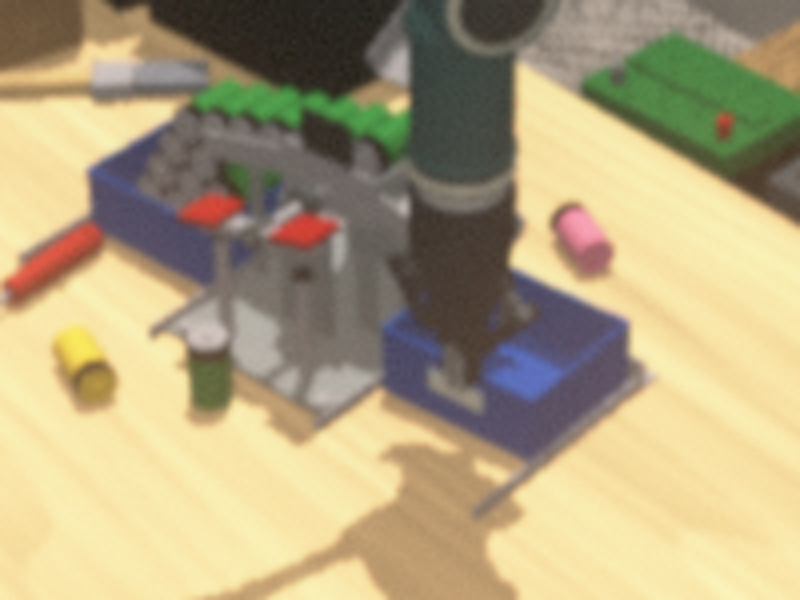

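Still sliding at about 2.5 N friction; I continue until the force rises clearly at the stop.

```bash
python3 -m jog '[[0.3,0,0,0,0],[0.6,0.1,0,0,0],[0.9,0.1,0,0,0],[1.2,0.2,0,0,0],[1.5,0.2,0,0,0],[1.8,0.3,0,0,0],[2,0.3,0,0,0],[2,0.3,0,0,0],[2,0.3,0,0,0],[2,0.3,0,0,0]]'
```

```text
time: 8.25
tool_pos: [0.5604, -0.1253, 0.0431]
tcp_rot: [-0.16, 2.144, -2.144]
wrist_force: [-2.2, -1.1, 2.0]
width: 0.005
```

```bash
python3 -m jog '[[0.3,0,0,0,0],[0.6,0.1,0,0,0],[0.9,0.1,0,0,0],[1.2,0.2,0,0,0],[1.5,0.2,0,0,0],[1.8,0.3,0,0,0],[2,0.3,0,0,0],[2,0.3,0,0,0],[2,0.3,0,0,0],[2,0.3,0,0,0]]'
```

```text
time: 9.5
tool_pos: [0.5608, -0.125, 0.0429]
tcp_rot: [-0.163, 2.146, -2.145]
wrist_force: [-6.1, -1.6, 6.2]
width: 0.004
```

```bash
python3 st.py 4
```

```text
9.5 stand -0.0842 -0.1755 0.0429 [-6.1  -1.58  6.19]
```

View pics/t4.png

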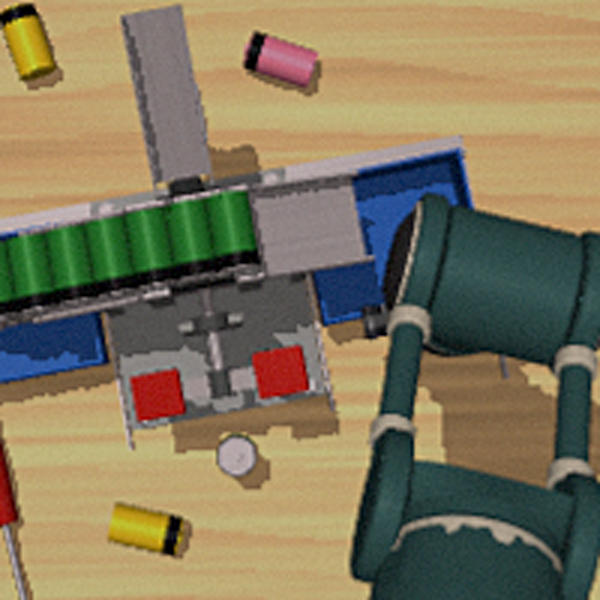

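View pics/s4.png

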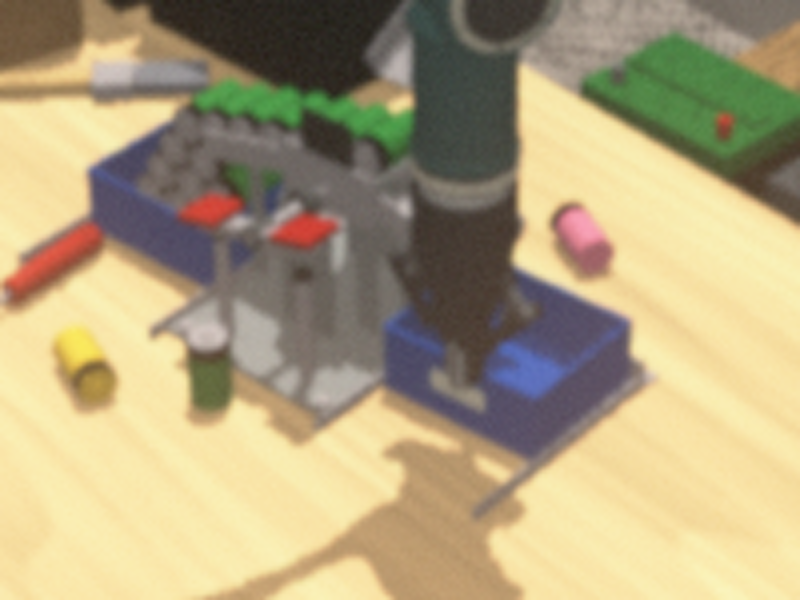

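```bash
python3 -m jog '[[0.3,0,0,0,0],[0.6,0.1,0,0,0],[0.9,0.1,0,0,0],[1.2,0.2,0,0,0],[1.5,0.2,0,0,0],[1.8,0.3,0,0,0],[2,0.3,0,0,0],[2,0.3,0,0,0],[2,0.3,0,0,0],[2,0.3,0,0,0]]'
python3 -m jog '[[-2,-0.3,0,0,0],[-5,-0.7,0,0,0],[-10,-1.5,0,0,0],[-18,-2.7,0,0,0],[-26,-3.9,0,0,0],[-34,-5,0,0,0],[-40,-6,20,0,0],[-40,-6,50,0,0],[-40,-6,85,0,0],[-40,-6,120,0,0]]'
python3 -m jog '[[-10,-25,20,0,0],[-20,-50,40,0,0],[-30,-75,60,0,0],[-40,-100,60,0,0],[-50,-125,60,0,0],[-60,-150,60,0,0],[-70,-175,60,0,0],[-70,-200,60,0,0],[-70,-220,60,0,0],[-70,-220,60,0,0]]'
python3 st.py 5
```

```text
time: 10.85
tool_pos: [0.5609, -0.1246, 0.0426]
tcp_rot: [-0.168, 2.148, -2.146]
wrist_force: [-11.6, -1.6, 8.1]
width: -0.002
time: 12.1
tool_pos: [0.5244, -0.1308, 0.1658]
tcp_rot: [-0.158, 2.143, -2.144]
wrist_force: [0.6, -0.5, 0.0]
width: 0.001
time: 13.35
tool_pos: [0.4547, -0.3521, 0.2233]
tcp_rot: [-0.158, 2.145, -2.145]
wrist_force: [0.1, 0.2, 0.2]
width: 0.0
13.35 stand -0.2231 -0.3843 0.2233 [0.07 0.16 0.17]
```

View pics/t5.png

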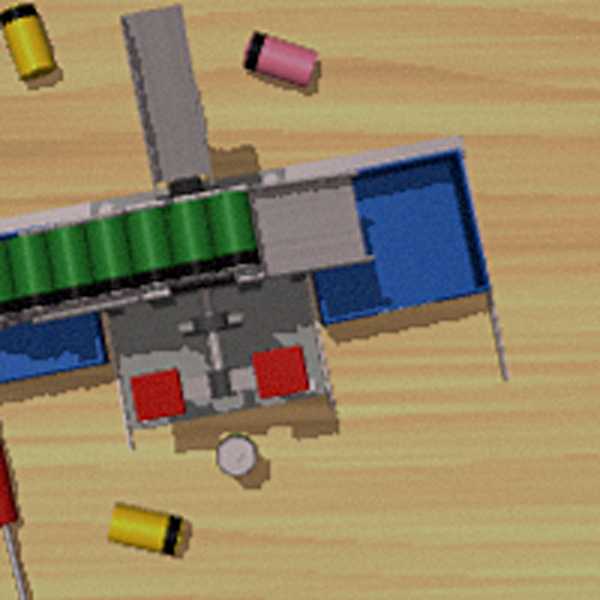

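View pics/s5.png

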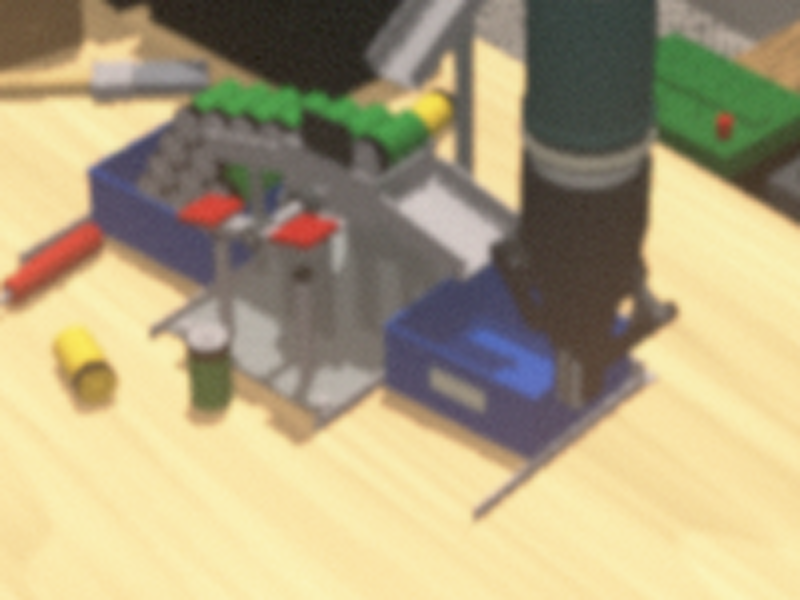

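```bash
python3 - <<'E'
from h import *
f=np.load("fit.npy")
P=W(f,[(-.074,-.093,.06),(-.074,-.233,.06),(.046,-.233,.06)])
print("top crop home corners",((proj(bot.read_camera("top"),P)-[230,150]+.5)*3).round(0).tolist(),"side",((proj(bot.read_camera("side"),P)-[230,210]+.5)*4).round(0).tolist())
print(W(f,(-.11,-.05,0)))
E
python3 -m jog '[[7,39,0,0,0],[14,78,0,0,0],[21,117,0,0,0],[28,156,0,0,0],[35,195,0,0,0],[42,234,0,0,0],[49,273,0,0,0],[56,312,0,0,0],[62,347,0,0,0],[62,347,0,0,0]]'; python3 st.py 6
```

```text
top crop home corners [[327.0, 320.0], [495.0, 291.0], [468.0, 149.0]] side [[388.0, 326.0], [535.0, 404.0], [638.0, 326.0]]
[[ 0.5166398  -0.00468992  0.        ]]
time: 14.8
tool_pos: [0.5162, -0.0009, 0.2231]
tcp_rot: [-0.164, 2.142, -2.141]
wrist_force: [-0.7, -0.3, -0.1]
width: -0.003
14.8 stand -0.1099 -0.0462 0.2231 [-0.7  -0.34 -0.09]
```

View pics/s6.png

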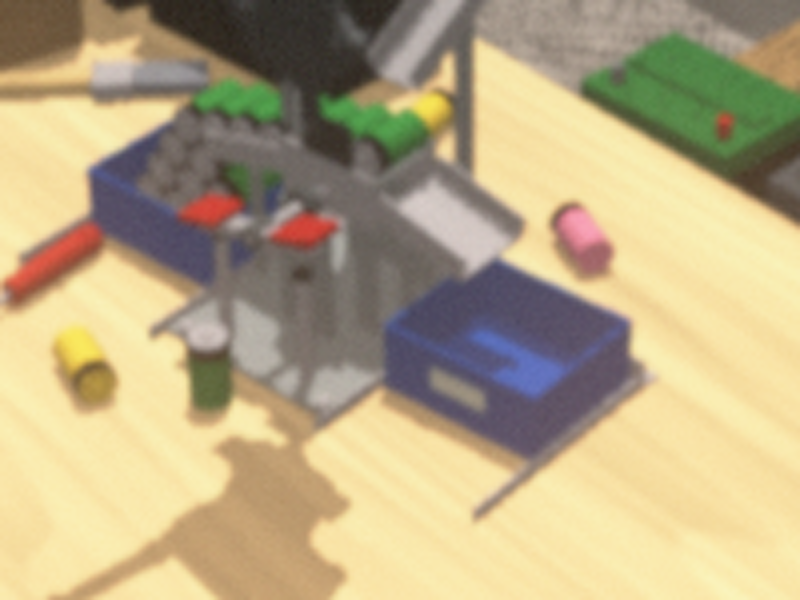

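```bash
python3 -m jog '[[0,-1,-15,0,0],[0,-2,-30,0,0],[0,-3,-42,0,0],[0,-3,-48,0,0],[0,-3,-54,0,0],[0,-4,-60,0,0],[0,-4,-66,0,0],[0,-4,-72,0,0],[0,-4,-77,0,0],[0,-4,-79,0,0]]'; python3 st.py 7
```

```text
time: 16.15
tool_pos: [0.5161, -0.0076, 0.1436]
tcp_rot: [-0.16, 2.144, -2.144]
wrist_force: [-0.1, 0.2, 0.1]
width: 0.002
16.15 stand -0.1109 -0.0528 0.1436 [-0.14  0.19  0.1 ]
```

View pics/s7.png

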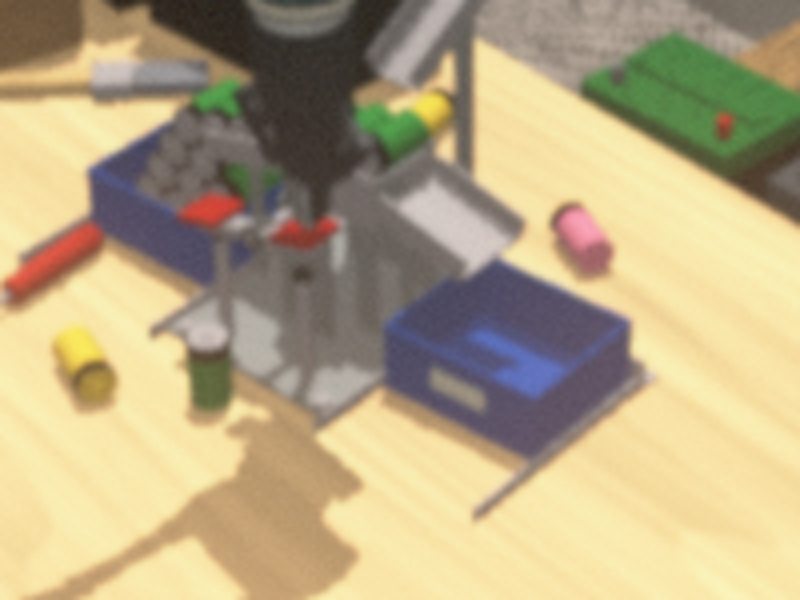

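```bash
python3 - <<'E'
from h import *
c=bot.read_camera("side");p=bot.read_state()["tool_pos"]
for z in (.1186,.1306,.144,.16): print(z,((proj(c,[p[0],p[1],z])[0]-[230,210]+.5)*4).round())
cv2.imwrite("pics/s8.png",cv2.resize(c["pixels"][230:305,260:360,::-1],None,fx=8,fy=8,interpolation=cv2.INTER_CUBIC))
c=bot.read_camera("top");cv2.imwrite("pics/t8.png",cv2.resize(c["pixels"][220:320,250:370,::-1],None,fx=6,fy=6,interpolation=cv2.INTER_CUBIC))
print(bot.read_state()["wrist_force"])
E
```

```text
0.1186 [312. 263.]
0.1306 [312. 250.]
0.144 [311. 235.]
0.16 [310. 216.]
[ 0.30274169 -0.00229574  0.21248871]
```

View pics/s8.png

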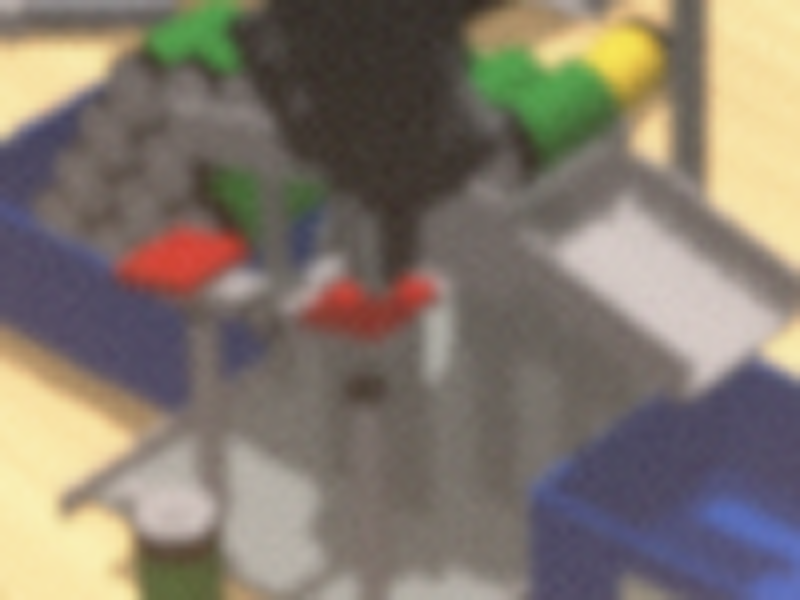

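View pics/t8.png

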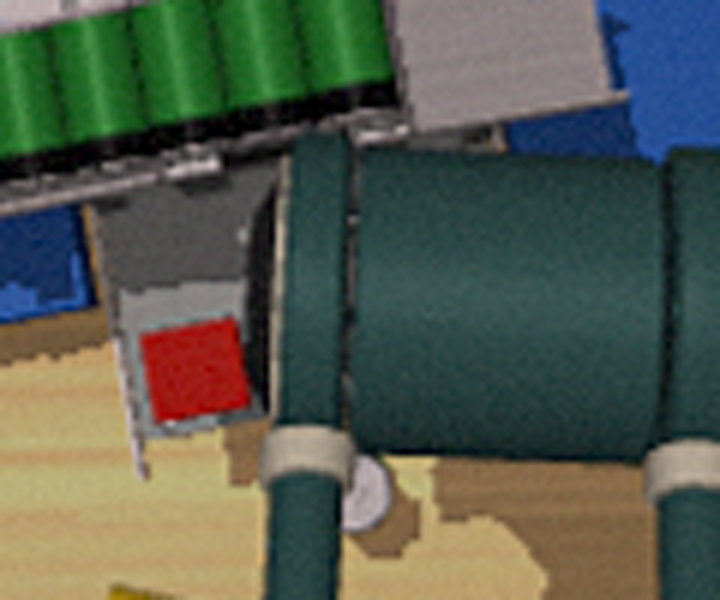

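```bash
python3 - <<'E'
from h import *
c=bot.read_camera("side")
for n,x,y,z in(("s1",.4687,-.139,.0434),("s4",.5608,-.125,.0429),("s7",.5161,-.0076,.1436)):
  for d in (-.025,-.012,0,.015): print(n,d,((proj(c,[x,y,z+d])[0]-[230,210]+.5)*4).round())
print(bot.read_state()["tool_pos"],bot.read_state()["time"])
E
python3 - <<'E'
import cv2
a=cv2.imread("pics/s1.png")[300:500,250:520];cv2.imwrite("pics/s1z.png",cv2.resize(a,None,fx=2.9,fy=2.9))
a=cv2.imread("pics/s4.png")[240:440,350:620];cv2.imwrite("pics/s4z.png",cv2.resize(a,None,fx=2.9,fy=2.9))
E
```

```text
s1 -0.025 [379. 487.]
s1 -0.012 [378. 473.]
s1 0 [378. 460.]
s1 0.015 [378. 443.]
s4 -0.025 [464. 423.]
s4 -0.012 [464. 410.]
s4 0 [464. 397.]
s4 0.015 [464. 380.]
s7 -0.025 [312. 263.]
s7 -0.012 [311. 249.]
s7 0 [311. 235.]
s7 0.015 [310. 218.]
[ 0.51656097 -0.00768425  0.14432376] 16.4
```

View pics/s1z.png

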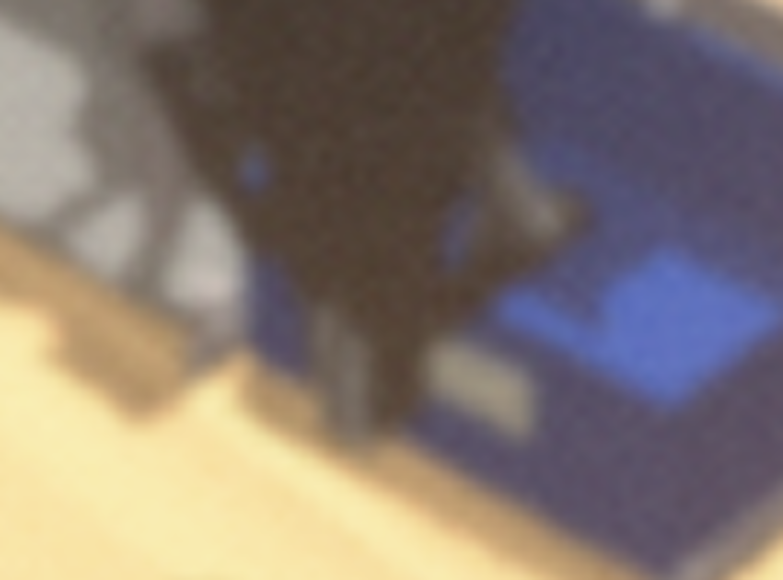

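View pics/s4z.png

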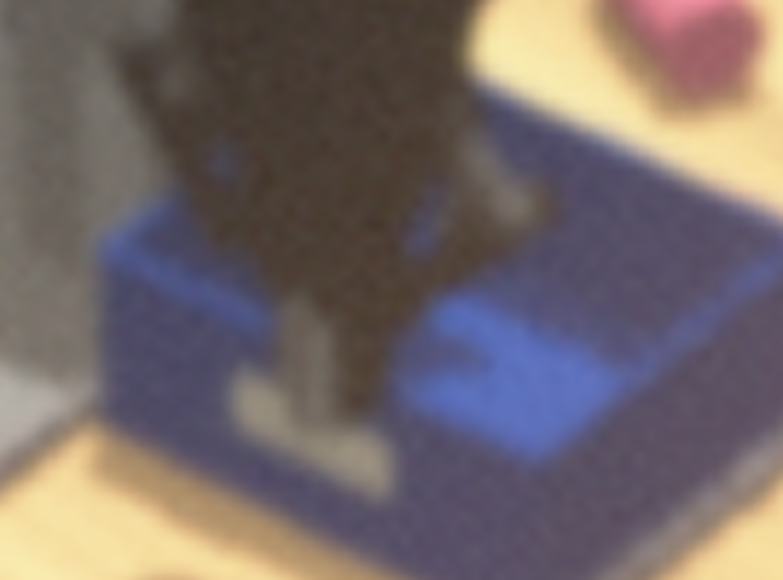

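```bash
python3 -m jog '[[0,2,-2,0,0],[0,3,-4,0,0],[0,3,-6,0,0],[0,3,-8,0,0],[0,3,-10,0,0],[0,3,-12,0,0],[0,3,-14,0,0],[0,3,-16,0,0],[0,3,-18,0,0],[0,3,-20,0,0]]'; python3 st.py 9
```

```text
time: 17.65
tool_pos: [0.5165, -0.0048, 0.124]
tcp_rot: [-0.159, 2.144, -2.144]
wrist_force: [0.9, -1.5, 2.9]
width: -0.002
17.65 stand -0.1102 -0.0501 0.124 [ 0.94 -1.48  2.9 ]
```

View pics/s9.png

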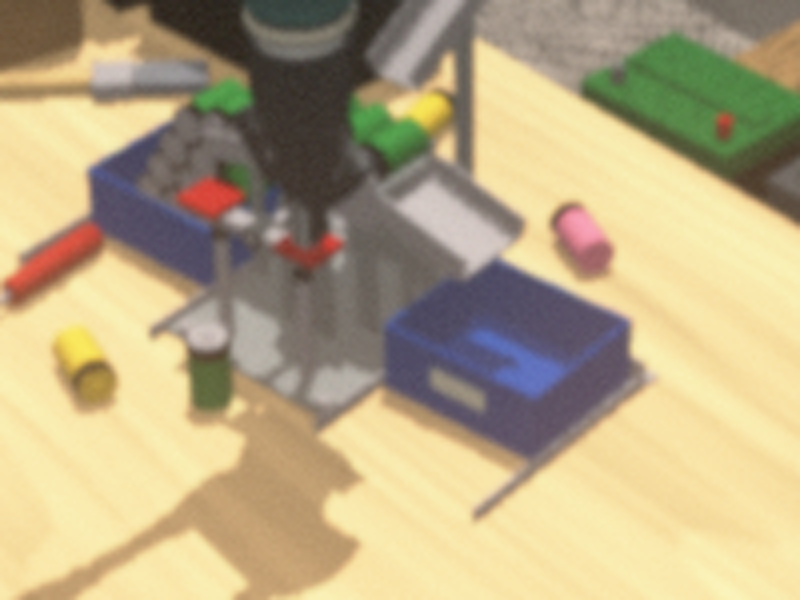

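```bash
python3 -m jog '[[0,0,-2,0,0],[0,0,-4,0,0],[0,-1,-6,0,0],[0,-1,-8,0,0],[0,-1,-10,0,0],[0,-1,-11,0,0],[0,-2,-12,0,0],[0,-2,-13,0,0],[0,-2,-14,0,0],[0,-2,-14,0,0]]'; python3 st.py 10
```

```text
time: 19.0
tool_pos: [0.5161, -0.0063, 0.1105]
tcp_rot: [-0.16, 2.145, -2.144]
wrist_force: [-2.5, 1.7, 5.7]
width: -0.001
19.0 stand -0.1107 -0.0515 0.1105 [-2.55  1.72  5.66]
```

View pics/s10.png

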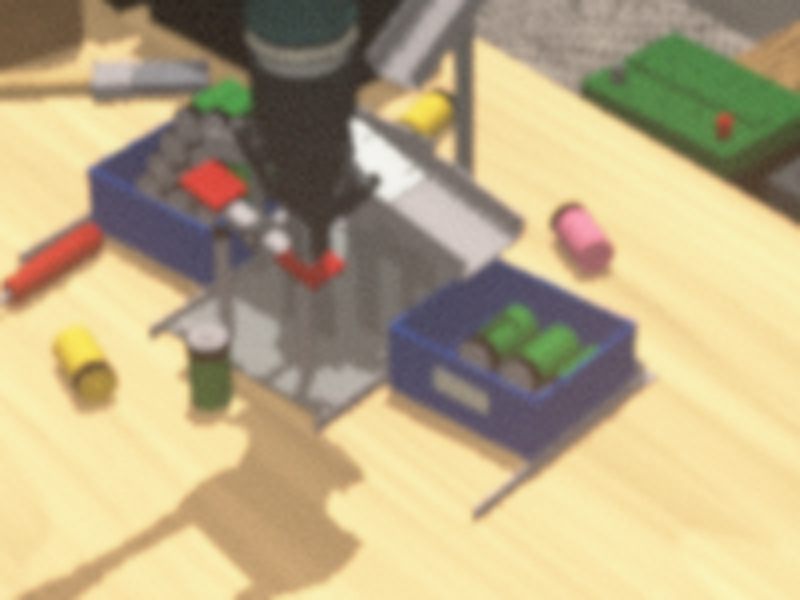

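```bash
python3 -m jog '[[0,0,-1,0,0],[0,0,-2,0,0],[0,0,-3,0,0],[0,0,-4,0,0],[0,0,-4.5,0,0],[0,0,-5,0,0],[0,0,-5,0,0],[0,0,-5,0,0],[0,0,-5,0,0],[0,0,-5,0,0]]'; python3 st.py 11
```

```text
time: 20.35
tool_pos: [0.5163, -0.0062, 0.1099]
tcp_rot: [-0.16, 2.145, -2.143]
wrist_force: [-13.3, 2.9, 31.4]
width: -0.001
20.35 stand -0.1105 -0.0514 0.1099 [-13.27   2.89  31.36]
```

View pics/s11.png

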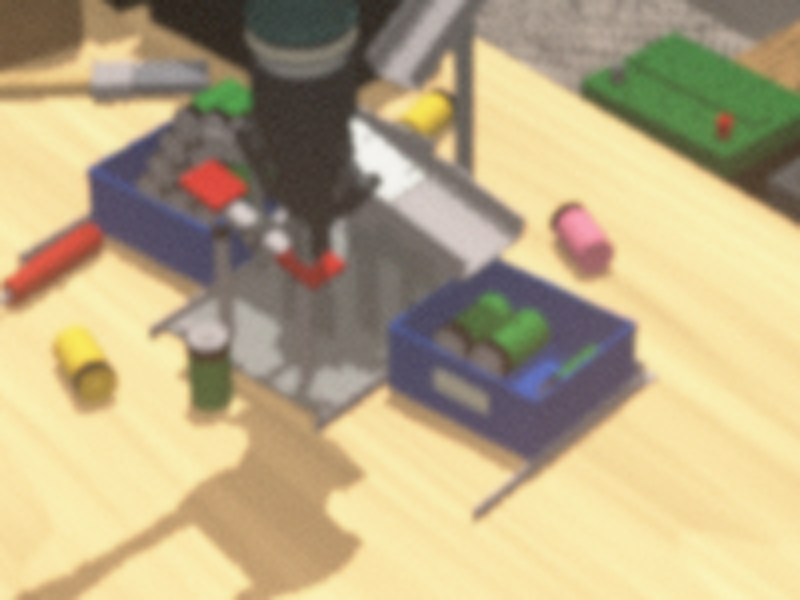

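```bash
python3 -m jog '[[0,0,5,0,0],[0,0,15,0,0],[0,0,30,0,0],[0,0,50,0,0],[0,0,70,0,0],[0,0,95,0,0],[0,0,120,0,0],[-10,-30,130,0,0],[-20,-65,130,0,0],[-30,-100,130,0,0]]'
python3 -m jog '[[-10,-40,0,0,0],[-20,-80,0,0,0],[-30,-120,0,0,0],[-40,-160,0,0,0],[-50,-200,0,0,0],[-60,-240,0,0,0],[-80,-280,0,0,0],[-100,-300,0,0,0],[-100,-300,0,0,0],[-100,-300,0,0,0]]'; python3 st.py 12
python3 - <<'E'
from h import *
f=np.load("fit.npy")
for n in("top","side"):
  c=bot.read_camera(n);print([(s.tolist(),q) for s,q in reds(c,(265,250,345,300))],proj(c,W(f,[(-.11,.0453,.144),(-.11,-.0515,.119)])).round(1).tolist())
E
```

```text
time: 21.7
tool_pos: [0.4862, -0.1076, 0.2359]
tcp_rot: [-0.16, 2.143, -2.144]
wrist_force: [0.3, 0.1, 0.0]
width: 0.0
time: 22.95
tool_pos: [0.3866, -0.4063, 0.2352]
tcp_rot: [-0.159, 2.145, -2.144]
wrist_force: [0.4, 0.3, -0.2]
width: 0.002
22.95 stand -0.2984 -0.4278 0.2352 [ 0.42  0.27 -0.18]
[([316, 265, 19, 17, 244], array([324.73, 273.1 ])), ([274, 272, 19, 18, 256], array([283.35, 280.84]))] [[283.9, 280.5], [325.2, 273.3]]
[([275, 250, 17, 12, 124], array([282.69, 255.65])), ([299, 269, 17, 13, 126], array([307.07, 274.94]))] [[283.4, 255.7], [307.4, 274.9]]
```

View pics/s12.png

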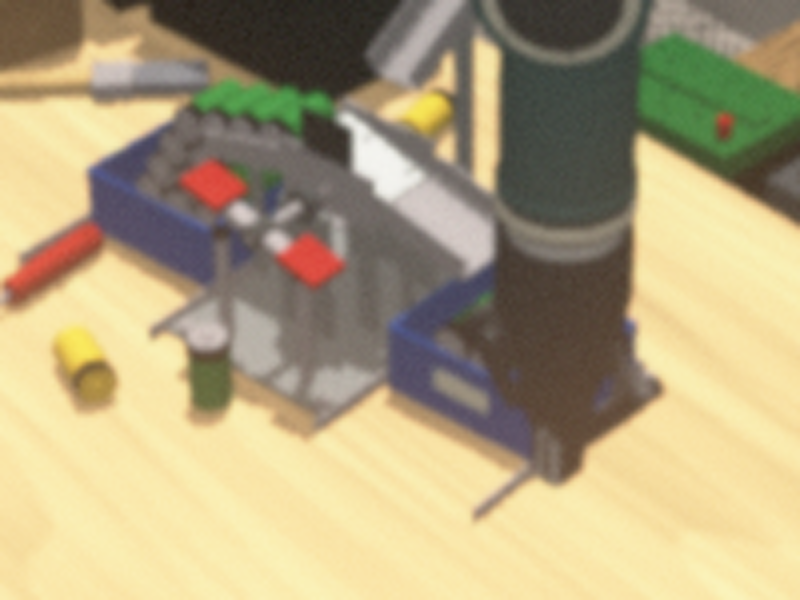

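View pics/t12.png

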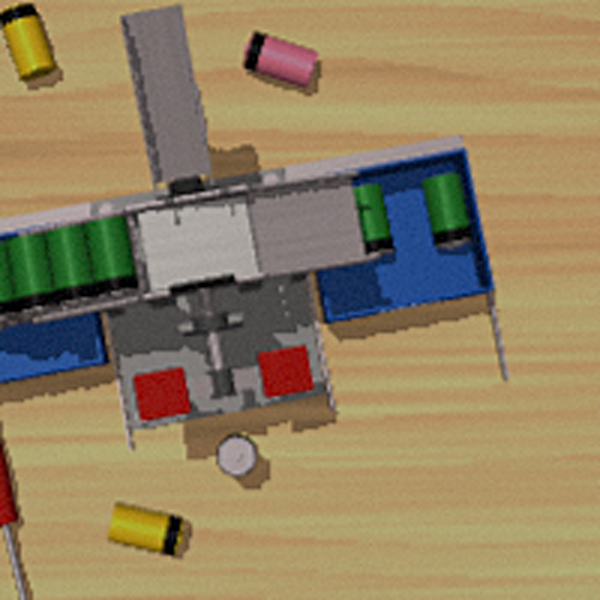

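```bash
python3 -m jog '[[-10,-30,0,0,0],[-20,-60,0,0,0],[-30,-90,0,0,0],[-40,-120,0,0,0],[-50,-150,0,0,0],[-60,-180,0,0,0],[-60,-190,0,0,0],[-60,-190,0,0,0],[-60,-190,0,0,0],[-60,-190,0,0,0]]'
python3 - <<'E'
from h import *
f=np.load("fit.npy")
out=[]
for n,(x0,y0) in(("top",(325,190)),("side",(315,265))):
    c=bot.read_camera(n);k=7
    im=cv2.resize(c["pixels"][:,:,::-1].copy(),None,fx=k,fy=k,interpolation=cv2.INTER_CUBIC)
    P=W(f,[(-.014+i*.06,-.163+j*.07,.06) for i,j in((-1,1),(-1,-1),(1,-1),(1,1))])
    q=((proj(c,P)+.5)*k-.5)*16
    cv2.polylines(im,[q.round().astype(int).reshape(-1,1,2)],True,(255,255,255),1,cv2.LINE_AA,4)
    out.append(im[y0*k:y0*k+78*k,x0*k:x0*k+(56*k if n=="top" else 56*k)])
    # near-wall edge location along stand x: sample brightness profile across near edge (z=.06)
    g=c["pixels"].astype(np.float32)
    xs=np.arange(-.095,-.055,.0005);acc=0
    for y in np.arange(-.225,-.15,.002):
        uv=proj(c,W(f,[(x,y,.06) for x in xs])).astype(np.float32)
        s=cv2.remap(g,uv[:,0].copy(),uv[:,1].copy(),cv2.INTER_LINEAR).reshape(-1,3);acc=acc+(s[:,2]-s[:,0])
    d=np.gradient(np.asarray(acc).ravel());print(n,"near edge peak x",xs[np.argmax(d)],np.round(xs[np.argsort(-d)[:4]],4))
cv2.imwrite("pics/fin.png",np.hstack(out))
E
```

```text
time: 24.4
tool_pos: [0.3269, -0.5957, 0.2353]
tcp_rot: [-0.161, 2.144, -2.143]
wrist_force: [-0.1, 0.0, -0.3]
width: -0.003
top near edge peak x -0.07399999999999998 [-0.074  -0.0745 -0.0735 -0.075 ]
side near edge peak x -0.0875 [-0.0875 -0.0885 -0.088  -0.087 ]
```

View pics/fin.png

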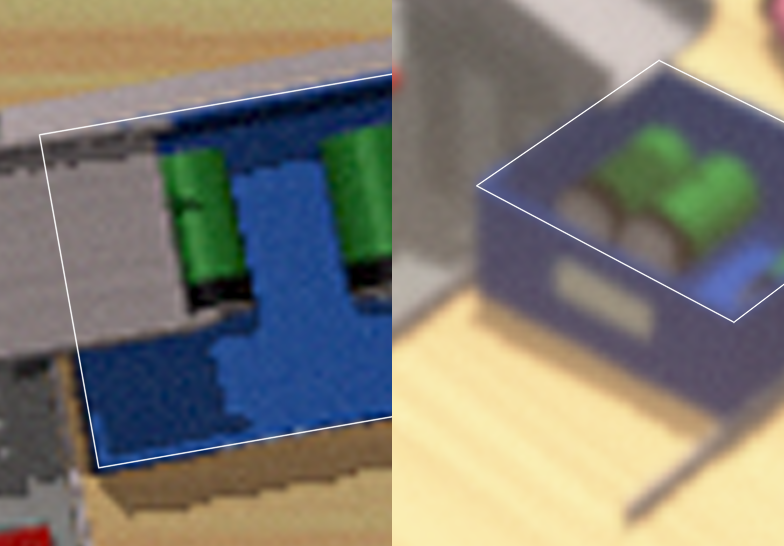

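```bash
python3 - <<'E'
from workcell import bot
print(bot.read_state()["joint_vel"].round(3),bot.finish_job())
E
```

```text
the job is handed in; nothing more can be done
[-0.005  0.004 -0.004 -0.002 -0.002  0.   ] None
```

I pushed the bin against its back stop, then pressed the right red pad down to the gate's other stop. All three waiting cells rolled into the bin. I then backed the arm well clear and handed the job in at about 24.5 s; no verdict is reported.

**Last checks**
- **Bin:** in the top camera the near rim measures at stand x = -74 mm, exactly the home position. The corners lie within about 1 mm of the predicted home outline, and the bin stayed home after the cells dropped in. During the final push the tool stopped advancing as the force rose to about 12 N.
- **Gate:** with the arm away, both pads sit within 1 px of their predicted positions for the far stop. At the stop the tool held still under 31 N on the pad.
- **Cells:** the gate is empty and the side view shows two cells at the left of the bin and one at its right edge. The three cells in the left chute, the spare and the yellow and pink look-alikes have not visibly moved.

**What disagreed**
- **Fingertips:** they appeared about 10 mm above the tool point, not 25 mm ahead of it as stated. So the bin was pushed at about 50 mm height instead of low down, with an upward force of up to 8 N on the tool. The bin sat flat afterwards. The first press stopped short of the pad, so I finished it by force and camera.
- **Side-camera edge reading:** the same automatic rim measurement gave -87 mm in the side view. I disregarded it because the rim and wall have almost the same colour there. The overlay in that view fits.

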